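Open the colour mill and take off its rotor cap of unknown thread

ROBOT

A 6-joint arm with a two-finger parallel gripper is mounted at the origin on the work surface. World frame = base frame: x ahead of the robot, y to its left, z up, the work surface at z = 0. Lengths are in m, angles in degrees, forces in N, time in s.
With the tool pointing down it reaches from about 0.25 to 0.8 m from the base axis. Payload 3.9 kg.
Tool frame: the origin (TCP) lies at the very end of the fingers, on their centre line; the grasp point (between the pads) lies 19 mm behind it; z points along the fingers, y is the line along which they close (so a half turn about z gives the same grasp; the last joint's range is limited). The gripper opens to 85 mm and grips with 20 to 120 N. Pads are 22 mm wide; open, the fingers measure 114 mm over their backs; the gripper's body (76 mm by 85 mm) begins 54 mm behind the grasp point. The pads swing forward as they close: fully open they stand 13 mm farther back than shut.
Start: joints at [74.141, 14.897, -7.913, 67.191, 0, 90], TCP at [0.143, 0.505, 0.209] pointing down, gripper open.
Joint ranges: [-159.42, 159.42], [-47.68, 98.78], [-73.54, 78.23], [-108.79, 121.32], [-90, 84.71], [-180, 180]. Speed limits (degrees/s): [147.25, 147.25, 180, 180, 180, 180].

INTERFACE

Orientations are given as [roll, pitch, yaw] about the fixed x, y, z axes, in that order (R = Rz(yaw) Ry(pitch) Rx(roll)).
In Python, from station import arm, cams, ticket gives the robot as it stands.
- The arm moves only by the tool move_arm, never from a script. Its argument "plan" is a list that holds one entry, the list of rows, each a list of 7 numbers: the shift along the tool's x, y, z in m, then the turn, a rotation vector about the tool's x, y, z in rad, then the opening, from 0 (shut) to 1 (fully open). In form: [[[dx, dy, dz, wx, wy, wz, claw], ...]]. A call has 1 to 12 rows; each row is the pose to reach, as a shift and turn from the pose commanded when the call began, along the tool's axes at that moment; what a row does not reach only later rows make up. A row lasts 1/10 s, in which the tool goes at most 50 mm and 8.59 degrees, less where a joint would pass 70% of its speed; a pose out of reach is approached as far as the arm can. A call with a gripper value outside its range is refused whole. The fingers move at their own pace and stop on an object; "grip_force" is the grip in N (left out, the last holds). Time passes only in rows, so rows that repeat a pose let the fingers close. It gives the time, the measured TCP pose, the force, the opening and the grip force at its end, in the units of the state.
- arm.read_state(): the state, without advancing time (a new reading comes with each control period).
- cams.snapshot(name): name is "side" or "top"; returns a dict with "frame" (480x640x3 uint8, red, green, blue), "fovy" (degrees; the focal length in pixels is half the picture's height over the tangent of half this angle, whatever the lens; pixels are square), "cx", "cy" (the principal point, pixels), "R" (3x3) and "t" (3): a world point X has camera coordinates R X + t. Camera axes: x right, y down, z forward; pixel columns grow to the right and rows downward; lengths in m; the calibration is good to about 2 mm. A picture is of the moment at which its call begins. There is no depth.
- ticket.finish_job(): hands the job in; it is judged then, once.
The state is a dict: "clock": time; "q": joint angles; "joint_velocities": joint speeds; "tau": joint torques, N m; "ee_pos": TCP position; "orientation": TCP orientation; "wrist_force": force on the tool from outside, world axes, zero at the start; "ft_torque": the same for the moment, N m; "finger_gap": opening from 0.0 (shut) to 1.0 (fully open); "grasp_force": force on a finger pad.
Only numpy, scipy, OpenCV 4.12 (cv2) and the standard library are available. Lean on these libraries where they do the work, as an engineer would, in place of code of your own. Each camera call takes 0.05 s, during which the arm holds its last target. There are 200 camera calls.

TASK

The colour mill has to be stripped for cleaning: lever its lid open with the blade of the palette knife under the lid's nose (not with the fingers), swing the lid right back until it stays open, and lay the knife down flat on the table. Then unscrew the orange rotor cap inside the bowl: these mills are built with right- or left-handed threads and nothing shows which, so try the cap one way and, if it will not give, the other. Finish still gripping the cap, holding it up level and still over the open bowl, at least 4 cm clear of the rim, and leave the jars, jar lid, brush and dropper where they are.

Things in the scene. Friction and masses are not known exactly. Their poses are not given: they have to be found in the camera images.
- mill: Colour mill fixed to the table: green plinth 320 x 210 x 50 mm (x -100 to +220, y +-105), steel bowl (outside diameter 176, inside 156, rim 130 mm above the table, inner floor at 62 mm), green motor housing behind it from x +130 on, 123 mm high. Origin: on the bowl's axis at table height; +x runs from the lid's nose to the hinge and motor; z up. Nothing in the bowl but the cap turns.
- mill_slot (a point): Middle of the mouth of the pry slot at the mill's front, 118 mm before the bowl axis, 127 mm above the table; axes as the mill's. The slot is 7.5 mm high (123 to 130.5 mm), 44 mm wide, 30 mm deep along +x, open in front and at its sides, between a fixed dark steel ledge (below) and the lid's nose (above): too thin for fingers.
- mill_lid (a joint): Angle of the round aluminium lid, diameter 180 mm, 8 mm thick, 0.25 kg: 0 closed on the rim, grows as the front rises, stop at 2.2 rad (leaning well back past upright). The hinge is stiff and stays where it is left; lifting takes about 3 N at the nose. It has no handle.
- lid_nose (a point): Middle of the front lower edge of the lid's nose (a flat tab 44 mm wide, 8 mm thick, sticking out 28 mm from the disc); moves with the lid, 213 mm from the hinge. Axes: the lid's (as the mill's when shut).
- lid_hinge (a point): On the lid's hinge line, 95.5 mm behind the bowl axis, 130 mm above the table (the line runs along the mill's y).
- mill_seat (a point): Centre of the seat on the rotor hub where the cap's underside rests, on the bowl axis 75 mm above the table (55 mm below the rim). Axes as the mill's.
- cap: Orange rotor cap, about 0.12 kg, screwed on the spindle in the middle of the bowl. Origin: centre of its underside; z up its axis; white mark on top along +x. Skirt diameter 58 mm from 0 to 24 mm up, then a round knurled grip of diameter 40 mm from 24 to 51 mm up (top 126 mm above the table when seated; keep the fingertips above the skirt's shoulder).
- cap_grip (a point): On the cap's axis, 47 mm above its underside, 4 mm below its top. Quick thread, right- or left-handed (differs from run to run): the wrong way it stops dead within about 10 degrees; the right way it turns easily, is free after 53 degrees and stops at 80, so turn it 66 degrees (1.15 rad), then lift. Until free it rises 2 mm at most.
- knife: Palette knife lying flat on the table, 185 mm long, 0.09 kg. Origin: under the middle of the wooden handle at its underside; x along the knife towards the tip, z up. Handle 100 long, 22 wide, 24 mm high, flat-sided; steel blade from x 60 to 135 mm, 22 mm wide, 2 mm thick, round tip, level, its middle 12 mm above the handle's underside.
- knife_grip (a point): Good place to grip the knife's handle across its 22 mm width: 20 mm ahead of the handle's middle, 12 mm above its underside, 115 mm behind the tip. Axes as the knife's.
- knife_tip (a point): The tip of the blade, 135 mm ahead of the knife's origin, mid-thickness.
- jar_red: Open empty red jar, diameter 68, height 85 mm; bystander. Origin: centre of its underside.
- jar_blue: Open empty turquoise jar, diameter 68, height 85 mm; bystander. Origin: centre of its underside.
- jar_yellow: Open empty yellow jar, diameter 72, height 90 mm; bystander. Origin: centre of its underside.
- jar_glass: Open empty grey-green jar, diameter 72, height 90 mm; bystander. Origin: centre of its underside.
- jar_lid: Red jar lid lying flat, diameter 68, 12 mm thick; bystander. Origin: centre of its underside.
- brush: Black brush lying flat, about 205 mm long along its x, up to 14 mm wide; bystander. Origin: its underside, under the handle, about the middle.
- dropper: Clear dropper with a pink bulb lying flat, 140 mm long along its x, up to 16 mm wide; bystander. Origin: its underside, about the middle.
Mind the look-alikes: they are no part of the job. Several things have the shape of the knife; the one meant has the colours described above.

How it is judged (in metres and radians):
On the way, in this order (a step that is already met when the one before it is completed fails the run):
1. the knife's blade has levered the lid up from shut (value of joint mill_lid above 0.12 rad and contact force between knife and mill above 0.3 N), for 0.05 s.
2. the lid is swung right back (value of joint mill_lid above 1.7 rad), for 0.2 s.
3. the cap is unscrewed and off its thread, upright (z of cap in the frame of mill_seat above 0.03 m and angle between cap's own z axis and vertical below 0.35 rad), for 0.1 s.
At the end, for the whole second after the job is handed in: Lid open beyond 1.7 rad; knife lying on the table, untouched; cap gripped in the fingers, still, within 15 degrees of level, its underside at least 40 mm above the bowl's rim (95 mm above its seat) and within 78 mm of the bowl axis, touching nothing else; bystanders not moved over 30 mm (value of joint mill_lid above 1.7 rad and height (world z) of each of knife, knife_tip below 0.03 m and contact force between the fingers and knife below 0.1 N and contact force between each of knife, cap and mill below 0.1 N and z of cap in the frame of mill_seat above 0.095 m and horizontal distance between cap and mill_seat below 0.078 m and angle between cap's own z axis and vertical below 0.26 rad and contact force between the fingers and cap above 2 N and linear speed of cap below 0.03 m/s); the arm keeps its last pose, push and grip.
It fails at once if the lid is prised up with the fingers instead of the knife (value of joint mill_lid between 0.02 and 0.12 rad and contact force between the fingers and mill above 1 N).
It fails at once if a jar, the jar lid, the brush or the dropper is moved by more than 30 mm (distance of any of jar_red, jar_blue, jar_yellow, jar_glass, jar_lid, brush, dropper from where it was at the start of the episode above 0.03 m).
It also fails if it takes over 64 s, if anything falls off the work surface, if the arm or the gripper's body presses on something with over 40 N, if the wrist force passes 120 N, or if a joint passes its speed limit or range.

## Working session

There is one attempt and no reset: what is moved stays moved. The work goes in short steps, Python scripts to look and compute and a tool call to move; the robot and the scene stay as the last step left them, time stands still between calls to the robot, and variables do not carry over. Pictures are saved under pics/ and viewed, at most 10 in all, crops included, and the job is handed in when it is done.

Besides the shell and the picture viewer there is one more tool, called after "Request:" by a JSON object that holds its "api" and its "payload". move_arm: Moves the arm, as the interface text tells. Its arguments: {"type":"object","properties":{"plan":{"type":"array"},"grip_force":{"type":"number"}},"required":["plan"]}

```bash
ls; mkdir -p pics; python3 - <<'E'
from station import arm,cams
import cv2,json,numpy as np
for n in("top","side"):
    s=cams.snapshot(n); cv2.imwrite(f"pics/{n}0.png",s["frame"][:,:,::-1])
    print(n,s["fovy"],s["cx"],s["cy"],np.round(s["R"],4).tolist(),np.round(s["t"],4).tolist(), [k for k in s])
print(arm.read_state())
E
```

```text
pics
top 46.141009460027654 316.4718633783381 241.76126797109134 [[-0.0285, -0.9992, -0.0289], [-0.9803, 0.0336, -0.1944], [0.1952, 0.0228, -0.9805]] [0.033, 0.4712, 1.1673] ['frame', 'fovy', 'cx', 'cy', 'R', 't']
side 47.368169127706444 313.1335592833121 244.68049589391958 [[0.9343, -0.3565, 0.004], [-0.194, -0.5178, -0.8332], [0.2991, 0.7777, -0.553]] [-0.4481, 0.1646, 1.2934] ['frame', 'fovy', 'cx', 'cy', 'R', 't']
{'clock': 0.1, 'q': array([ 7.41388732e+01,  1.49321177e+01, -7.97920488e+00,  6.71909146e+01,
        6.48081574e-04,  8.99998145e+01]), 'joint_velocities': array([-0.04075373, -0.15010149,  0.21758773, -0.04843716, -0.07040339,
        0.04407613]), 'tau': array([ 7.73261345e-04, -4.06508195e+01,  2.54528135e+01,  1.00621177e-02,
       -1.87685447e-05, -2.72986924e-06]), 'ee_pos': array([0.14330028, 0.50437221, 0.20804129]), 'orientation': array([-1.79897763e+02, -6.48411517e-04,  1.64139058e+02]), 'wrist_force': array([-0.57318849,  0.59379799, -0.23700778]), 'ft_torque': array([ 0.03464603, -0.01548644,  0.00167518]), 'grasp_force': 0.0, 'finger_gap': 0.9974470002275421}
```

View pics/top0.png

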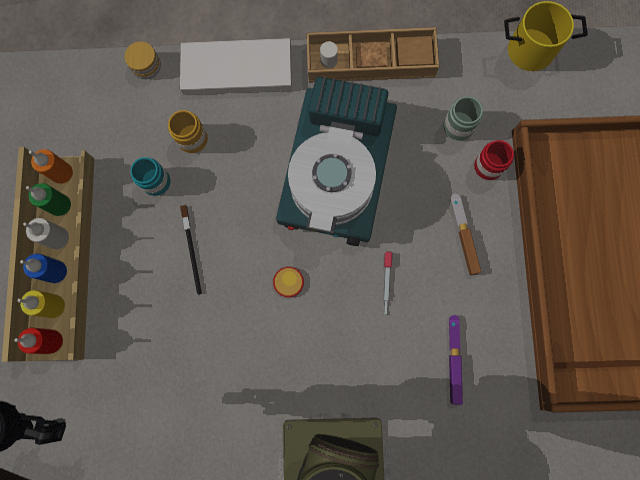

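View pics/side0.png

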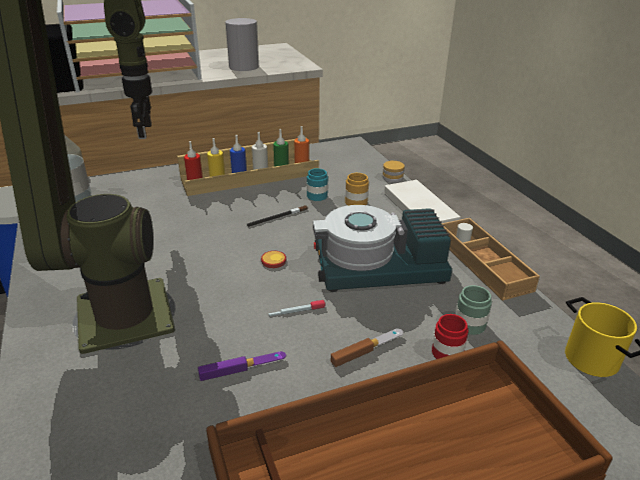

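The top view shows the mill with its lid centre near (332,172) and its nose near (322,222). The wooden-handled knife lies from the handle end at (475,272) to the tip at about (455,196). The purple one is a decoy. Next I measure these.

```bash
cat > h.py <<'E'
import numpy as np,cv2
from scipy.spatial.transform import Rotation as Ro
from station import arm,cams
def f(s): return 240/np.tan(np.radians(s["fovy"]/2))
def ray(s,p,z):
    p=np.atleast_2d(p).astype(float);d=np.c_[(p[:,0]-s["cx"])/f(s),(p[:,1]-s["cy"])/f(s),np.ones(len(p))]@s["R"]
    c=-s["R"].T@s["t"];return c+d*((z-c[2])/d[:,2])[:,None]
def proj(s,X):
    c=np.atleast_2d(X)@s["R"].T+s["t"];return c[:,:2]/c[:,2:]*f(s)+[s["cx"],s["cy"]]
def big(m,box=None):
    m=m.astype(np.uint8)
    if box: k=np.zeros_like(m);x0,y0,x1,y1=box;k[y0:y1,x0:x1]=1;m=m*k
    n,l,st,_=cv2.connectedComponentsWithStats(m);i=1+np.argmax(st[1:,4]);return (l==i).astype(np.uint8)
E
python3 - <<'E'
from h import *
s=cams.snapshot("top");q=cams.snapshot("side")
def hsv(s):return cv2.cvtColor(s["frame"],cv2.COLOR_RGB2HSV).astype(int)
for n,s_,bk in(("top",s,[435,180,495,285]),("side",q,[320,320,410,370])):
    h=hsv(s_)
    m=big((h[...,1]>110)&(h[...,0]<20)&(h[...,2]>50),bk)
    r=cv2.minAreaRect(np.argwhere(m)[:,::-1].astype(np.float32));b=cv2.boxPoints(r)
    print(n,"handle",r, ray(s_,b,.024 if n=="top" else .012).round(4).tolist(), ray(s_,r[0],.018).round(4))
    m=big((h[...,1]<60)&(h[...,2]>140),bk);print(n,"blade",m.sum());pts=np.argwhere(m)[:,::-1]
    W=ray(s_,pts,.013);W=W[:,:2];c=W.mean(0);u=np.linalg.svd(W-c)[2][0];u*=np.sign(u[0]);t=(W-c)@u
    print(" c",c.round(4),"dir",np.degrees(np.arctan2(u[1],u[0])).round(1),"ends",t.min().round(4),t.max().round(4),"tip",(c+u*t.max()).round(4))
# lid
h=hsv(s);m=big((h[...,1]<60)&(h[...,2]>130),[270,110,400,240])
cv2.imwrite("pics/lidmask.png",m*255)
cnt=max(cv2.findContours(m,0,1)[0],key=len)[:,0];W=ray(s,cnt,.138)[:,:2]
# circle fit robust
from scipy.optimize import least_squares
R=least_squares(lambda p:np.hypot(*(W-p[:2]).T)-.09,W.mean(0),loss="soft_l1",f_scale=.001);print("lid c",R.x)
d=W-R.x;rr=np.hypot(*d.T);front=(d[:,0]<0)&(rr>.1);v=d[front];print("nose",front.sum(),rr[front].max(),v.mean(0), np.degrees(np.arctan2(*-v.mean(0)[::-1])))
# plinth
m=big((h[...,0]>75)&(h[...,0]<105)&(h[...,1]>90)&(h[...,2]<110),[260,60,410,260]);print(m.sum())
ys,xs=np.nonzero(m);cv2.imwrite("pics/green.png",np.hstack([m[50:260,250:420]*255,cv2.cvtColor(s["frame"],cv2.COLOR_RGB2GRAY)[50:260,250:420]]))
for y in (215,225,230): 
  x=np.nonzero(m[y])[0];print(y,x.min(),x.max(),ray(s,[[x.min(),y],[x.max(),y]],.05).round(4).tolist())
for y in (150,165,180,195,205): 
  x=np.nonzero(m[y])[0];print(y,x.min(),x.max(),ray(s,[[x.min(),y],[x.max(),y]],.05).round(4).tolist())
E
python3 -c "
import cv2;a=cv2.imread('pics/top0.png');c=cv2.resize(a[60:290,265:495],(600,600),interpolation=cv2.INTER_CUBIC);cv2.imwrite('pics/c1.png',c)"
```

```text
top handle ((468.7647705078125, 249.05885314941406), (50.447410583496094, 11.641709327697754), 75.96376037597656) [[0.5012, -0.2903, 0.024], [0.5067, -0.3153, 0.024], [0.3978, -0.3328, 0.024], [0.3925, -0.3081, 0.024]] [[ 0.4501 -0.3132  0.018 ]]
top blade 20
 c [ 0.5623 -0.2898] dir -21.9 ends -0.0128 0.0078 tip [ 0.5696 -0.2927]
side handle ((354.1810302734375, 350.9223937988281), (13.65587043762207, 50.552978515625), 66.80140686035156) [[0.3981, -0.3042, 0.012], [0.5185, -0.2836, 0.012], [0.5119, -0.3233, 0.012], [0.3949, -0.3417, 0.012]] [[ 0.4518 -0.3191  0.018 ]]
side blade 383
 c [ 0.4531 -0.237 ] dir -53.1 ends -0.0516 0.0618 tip [ 0.4902 -0.2864]
lid c [ 0.59506487 -0.01759346]
nose 36 0.11840193483317901 [-0.10896183  0.02594328] -13.392492146703644
2280Traceback (most recent call last):
  File "<stdin>", line 24, in <module>
    return umr_minimum(a, axis, None, out, keepdims, initial, where)
ValueError: zero-size array to reduction operation minimum which has no identity
```

View pics/c1.png

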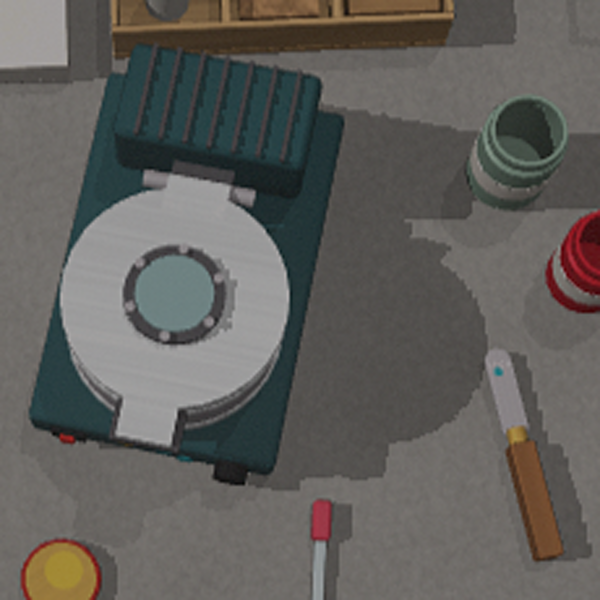

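The crop shows the nose's front edge around (117–178, 437–448), the knife tip at (497,350), the handle end at (548,557), and clear plinth edges. I'll cross-check the yaw and both poses.

```bash
python3 - <<'E'
from h import *
s=cams.snapshot("top");q=cams.snapshot("side")
C=lambda *p:np.array(p)/2.609+[265,60]
an=lambda a,b:np.degrees(np.arctan2(*(b-a)[[1,0]])).round(2)
for n,P,z in(("left",C([32,418],[110,78]),.05),("right",C([272,470],[343,120]),.05),("front",C([32,420],[270,472]),.05),("nose",C([117,438],[177,446]),.138),("knife",C([548,557],[497,350]),.016)):
    W=ray(s,P,z)[:,:2];print(n,W.round(4).tolist(),an(*W))
h=cv2.cvtColor(q["frame"],cv2.COLOR_RGB2HSV).astype(int)
# refine knife with masks, yellowless
t=cv2.cvtColor(s["frame"],cv2.COLOR_RGB2HSV).astype(int)
for nm,s_,hh,b in(("top",s,t,[440,185,490,285]),("side",q,h,[325,322,410,368])):
    x0,y0,x1,y1=b
    hm=big((hh[...,1]>110)&(hh[...,0]<20)&(hh[...,2]>50),b)
    W=ray(s_,np.argwhere(hm)[:,::-1],.018)[:,:2];c=W.mean(0);u=np.linalg.svd(W-c)[2][0];u*=np.sign(u[0]);print(nm,c.round(4),np.degrees(np.arctan2(u[1],u[0])).round(2),np.ptp((W-c)@u).round(4))
# predicted from estimate
def mill(c,yaw,P):
    r=Ro.from_euler("z",yaw,degrees=True).as_matrix();return np.array(P)@r.T+[*c,0]
for yaw in(-13.4,):
  P=mill((.595,-.0176),yaw,[[-.118,.022,.138],[-.118,-.022,.138],[-.1,.105,.05],[-.1,-.105,.05],[.22,-.105,.05]])
  print((( proj(s,P)-[265,60])*2.609).round(0).tolist()); print(proj(q,P).round(0).tolist())
  I=cv2.resize(q["frame"][180:380,300:480],None,fx=3,fy=3,interpolation=2)[:,:,::-1].copy()
  for p in proj(q,P): cv2.circle(I,tuple(int(v) for v in (p-[300,180])*3),3,(0,0,255),1)
cv2.imwrite("pics/c2.png",I)
E
```

```text
left [[0.5219, 0.1018], [0.8236, 0.0292]] -13.53
right [[0.471, -0.0952], [0.776, -0.1705]] -13.87
front [[0.5202, 0.1018], [0.4694, -0.0934]] -104.59
nose [[0.4826, 0.0285], [0.4747, -0.0172]] -99.77
knife [[0.3963, -0.3228], [0.5758, -0.2944]] 9.01
top [ 0.4451 -0.314 ] 9.52 0.1011
side [ 0.4483 -0.3193] 11.99 0.1221
[[113.0, 435.0], [170.0, 446.0], [25.0, 418.0], [274.0, 467.0], [343.0, 111.0]]
[[311.0, 221.0], [313.0, 230.0], [314.0, 232.0], [325.0, 278.0], [452.0, 268.0]]
```

View pics/c2.png

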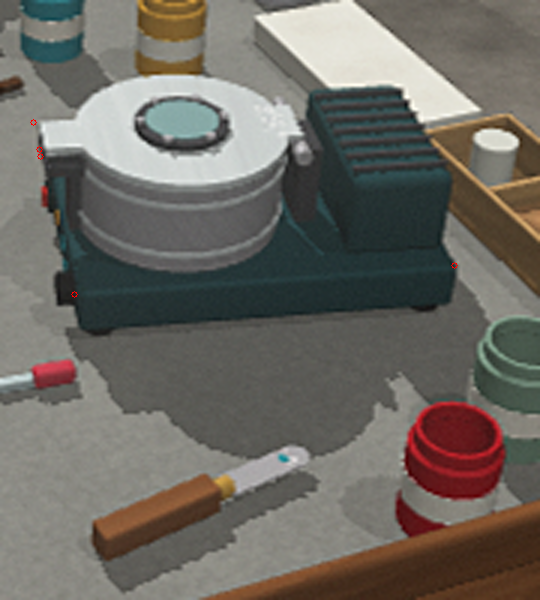

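Mill pose: origin (0.594, −0.021), yaw −13.7°. Knife pose: origin (0.4445, −0.3155), yaw 9.3°. I'm going over the knife now.

Request:
{"api": "move_arm", "payload": {"plan": [[[-0.532, -0.698, 0.058, 0, 0, -0.44, 1], [-0.532, -0.698, 0.058, 0, 0, -0.44, 1], [-0.532, -0.698, 0.058, 0, 0, -0.44, 1], [-0.532, -0.698, 0.058, 0, 0, -0.44, 1], [-0.532, -0.698, 0.058, 0, 0, -0.44, 1], [-0.532, -0.698, 0.058, 0, 0, -0.44, 1], [-0.532, -0.698, 0.058, 0, 0, -0.44, 1], [-0.532, -0.698, 0.058, 0, 0, -0.44, 1], [-0.532, -0.698, 0.058, 0, 0, -0.44, 1], [-0.532, -0.698, 0.058, 0, 0, -0.44, 1], [-0.532, -0.698, 0.058, 0, 0, -0.44, 1], [-0.532, -0.698, 0.058, 0, 0, -0.44, 1]]], "grip_force": 70}}

```text
clock: 1.5
ee_pos: [0.3622, -0.0524, 0.1696]
orientation: [-180.0, 0.1, -170.7]
wrist_force: [1.4, 1.1, 0.4]
finger_gap: 1.002
grasp_force: 0.0
```

```bash
cat >> h.py <<'E'
MC=np.array([.594,-.0207]);MY=-13.7
def m2w(x,y=0):
    a=np.radians(MY);return MC+[x*np.cos(a)-y*np.sin(a),x*np.sin(a)+y*np.cos(a)]
def to(x,y,z,psi):
    "tool-frame shift and turn from the present pose to TCP (x,y,z), pointing down at yaw psi"
    s=arm.read_state();r=Ro.from_euler("xyz",s["orientation"],degrees=True);g=Ro.from_euler("xyz",[180,0,psi],degrees=True)
    print("at",s["ee_pos"].round(4),s["orientation"].round(1),"F",s["wrist_force"].round(1),"q6",s["q"][5].round(0),"gap",round(s["finger_gap"],3),"t",s["clock"],"->",r.inv().apply(np.array([x,y,z])-s["ee_pos"]).round(4),(r.inv()*g).as_rotvec().round(3))
E
python3 -c "
from h import *
to(.4642,-.3123,.15,189.3)"
```

```text
at [ 0.3622 -0.0524  0.1696] [-1.800e+02  1.000e-01 -1.707e+02] F [1.4 1.1 0.4] q6 -18.0 gap 1.002 t 1.5 -> [-0.0586 -0.2729  0.0197] [-0.     0.001  0.   ]
```

Request:
{"api": "move_arm", "payload": {"plan": [[[-0.059, -0.273, 0.05, 0, 0, 0, 1], [-0.059, -0.273, 0.05, 0, 0, 0, 1], [-0.059, -0.273, 0.05, 0, 0, 0, 1], [-0.059, -0.273, 0.05, 0, 0, 0, 1], [-0.059, -0.273, 0.05, 0, 0, 0, 1], [-0.059, -0.273, 0.05, 0, 0, 0, 1], [-0.059, -0.273, 0.08, 0, 0, 0, 1], [-0.059, -0.273, 0.11, 0, 0, 0, 1], [-0.059, -0.273, 0.14, 0, 0, 0, 1], [-0.059, -0.273, 0.155, 0, 0, 0, 1], [-0.059, -0.273, 0.165, 0, 0, 0, 1], [-0.059, -0.273, 0.165, 0, 0, 0, 1]]]}}

```text
clock: 2.7
ee_pos: [0.4634, -0.3094, 0.0032]
orientation: [179.9, -0.1, -170.6]
wrist_force: [-1.0, 0.5, 1.0]
finger_gap: 1.0
grasp_force: 0.0
```

Request:
{"api": "move_arm", "payload": {"plan": [[[0, 0, 0, 0, 0, 0, 0], [0, 0, 0, 0, 0, 0, 0], [0, 0, 0, 0, 0, 0, 0], [0, 0, 0, 0, 0, 0, 0], [0, 0, 0, 0, 0, 0, 0], [0, 0, 0, 0, 0, 0, 0], [0, 0, 0, 0, 0, 0, 0], [0, 0, 0, 0, 0, 0, 0]]]}}

```text
clock: 3.5
ee_pos: [0.4643, -0.31, 0.0044]
orientation: [180.0, -0.0, -170.7]
wrist_force: [0.1, 0.0, -0.4]
finger_gap: 0.002
grasp_force: 0.0
```

```bash
python3 -c "
from h import *
to(.4642,-.3123,.15,189.3)
for n,b in(('top',(420,170,520,300)),('side',(290,240,440,390))):
    s=cams.snapshot(n);x0,y0,x1,y1=b;cv2.imwrite('pics/g_%s.png'%n,cv2.resize(s['frame'][y0:y1,x0:x1,::-1],None,fx=4,fy=4,interpolation=2)[:600])
a=cv2.imread('pics/g_top.png');b=cv2.imread('pics/g_side.png')
h=min(len(a),len(b));I=np.hstack([cv2.resize(a[:h],(300,int(h*.75))),cv2.resize(b[:h],(450,int(h*.75)))]);cv2.imwrite('pics/g.png',I)"
```

```text
at [ 0.4643 -0.31    0.0044] [ 180.    -0.  -170.7] F [ 0.1  0.  -0.4] q6 -43.0 gap 0.002 t 3.5 -> [ 0.0004 -0.0022 -0.1456] [ 0.    -0.     0.001]
```

View pics/g.png

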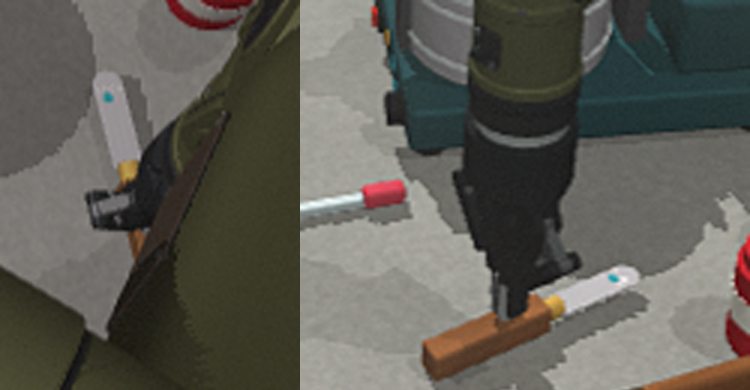

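The fingers read fully shut, and in both views they sit beside the handle. I'll project the TCP into both pictures to see where they really are.

```bash
python3 -c "
from h import *
st=arm.read_state();p=st['ee_pos']
print('tau',st['tau'].round(2),st['grasp_force'])
for n in('top','side'):
    s=cams.snapshot(n);print(n,proj(s,[p,p+[0,0,.019],p+[0,0,.15]]).round(1).tolist())
    h=cv2.cvtColor(s['frame'],cv2.COLOR_RGB2HSV).astype(int)
    m=(h[...,1]>110)&(h[...,0]<20)&(h[...,2]>50)
    b=[440,185,490,285] if n=='top' else [325,300,410,368]
    k=np.zeros(m.shape,bool);k[b[1]:b[3],b[0]:b[2]]=1;pts=np.argwhere(m&k)[:,::-1].astype(np.float32);r=cv2.minAreaRect(pts);print(len(pts),r)
    x0,y0,x1,y1=(430,180,500,290) if n=='top' else (310,280,410,380)
    I=cv2.resize(s['frame'][y0:y1,x0:x1,::-1],None,fx=5,fy=5,interpolation=2).copy()
    for X,c in((p,(0,0,255)),(p+[0,0,.019],(0,255,255)),(p+[0,0,.06],(0,255,0))): cv2.circle(I,tuple(int(v) for v in (proj(s,X)[0]-[x0,y0])*5),4,c,1)
    cv2.imwrite('pics/d_%s.png'%n,I)
a=cv2.imread('pics/d_top.png');b=cv2.imread('pics/d_side.png');I=np.zeros((550,800,3),np.uint8);I[:550,:300]=a[:,25:325];I[:500,300:800]=b;cv2.imwrite('pics/d.png',I)"
```

```text
tau [  0.   -47.06  19.92   0.    -0.    -0.  ] 0.0
top [[465.4, 243.9], [467.4, 242.3], [483.1, 229.3]]
52 ((463.4107666015625, 240.3159942626953), (31.515647888183594, 6.854976177215576), 82.56858825683594)
side [[357.4, 351.2], [357.8, 344.8], [361.0, 297.4]]
566 ((370.1114807128906, 352.2515869140625), (78.16852569580078, 28.443347930908203), 0.7742201685905457)
```

View pics/d.png

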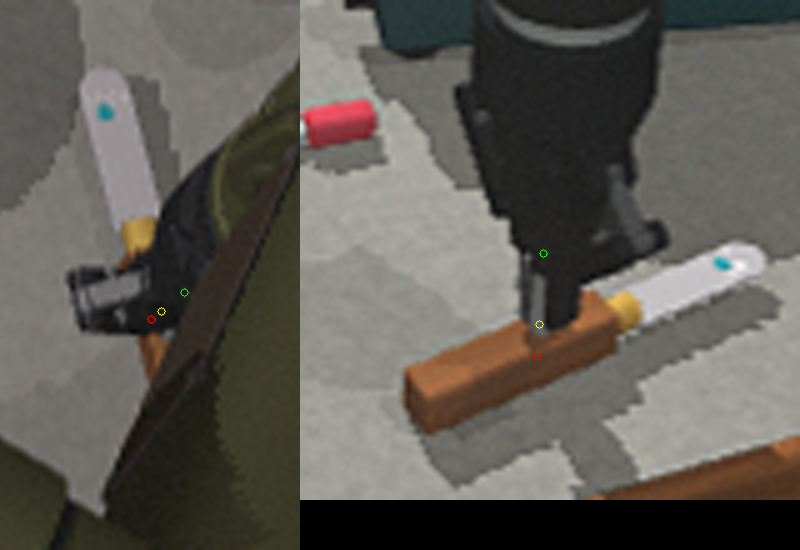

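```bash
python3 -c "
from h import *
s=cams.snapshot('top');q=cams.snapshot('side')
def tri(a,b):
    A=[];B=[]
    P=[np.diag([1,1,1.])]
    Ms=[]
    for c,p in((s,a),(q,b)):
        K=np.array([[f(c),0,c['cx']],[0,f(c),c['cy']],[0,0,1]]);Ms.append(K@np.c_[c['R'],c['t']])
    X=cv2.triangulatePoints(Ms[0],Ms[1],np.array(a,float),np.array(b,float));X=(X[:3]/X[3]).ravel();return X.round(4),proj(s,X).round(1)-a,proj(q,X).round(1)-b
print('dot',tri((456,202.2),(394.6,332.8)))
print('tip',tri((455,194),(402.3,331)))
print('ferrule mid top',tri((463,227),(373.5,343)))
to(0,0,0,0)
"
```

```text
dot (array([ 0.5598, -0.2953,  0.0135]), array([[ 0.2, -0.9]]), array([[-0.9,  0.3]]))
tip (array([ 0.5794, -0.2949,  0.0121]), array([[ 0.2, -0.9]]), array([[-1. ,  0.3]]))
ferrule mid top (array([ 0.5026, -0.3065,  0.012 ]), array([[ 0.1, -0.7]]), array([[-0.7,  0.2]]))
at [ 0.4643 -0.31    0.0044] [ 180.    -0.  -170.6] F [-0.4  0.1 -0.5] q6 -43.0 gap 0.003 t 3.8 -> [0.4078 0.3814 0.0044] [ 0.     0.    -2.978]
```

Request:
{"api": "move_arm", "payload": {"plan": [[[0, 0, -0.02, 0, 0, 0, 0], [0, 0, -0.05, 0, 0, 0, 0], [0, 0, -0.09, 0, 0, 0, 0], [0, 0, -0.11, 0, 0, 0, 0], [0, 0, -0.11, 0, 0, 0, 0], [0, 0, -0.11, 0, 0, 0, 0]]]}}

```text
clock: 4.4
ee_pos: [0.4644, -0.3101, 0.1145]
orientation: [-180.0, 0.0, -170.6]
wrist_force: [0.2, -0.7, 0.0]
finger_gap: 0.0
grasp_force: 0.0
```

```bash
python3 -c "
from h import *
st=arm.read_state();p=st['ee_pos'];print(st['finger_gap'],p)
for n in('top','side'):
    s=cams.snapshot(n)
    x0,y0,x1,y1=(430,180,500,290) if n=='top' else (310,260,410,380)
    I=cv2.resize(s['frame'][y0:y1,x0:x1,::-1],None,fx=5,fy=5,interpolation=2).copy()
    for X,c in((p,(0,0,255)),(p-[0,0,-.019],(0,255,255))): cv2.circle(I,tuple(int(v) for v in (proj(s,X)[0]-[x0,y0])*5),4,c,1)
    cv2.imwrite('pics/d_%s.png'%n,I)
a=cv2.imread('pics/d_top.png');b=cv2.imread('pics/d_side.png');I=np.zeros((600,800,3),np.uint8);I[:550,:300]=a[:,25:325];I[:600,300:800]=b;cv2.imwrite('pics/e.png',I)"
```

```text
0.00048507619469696865 [ 0.46438538 -0.31009925  0.11445466]
```

View pics/e.png

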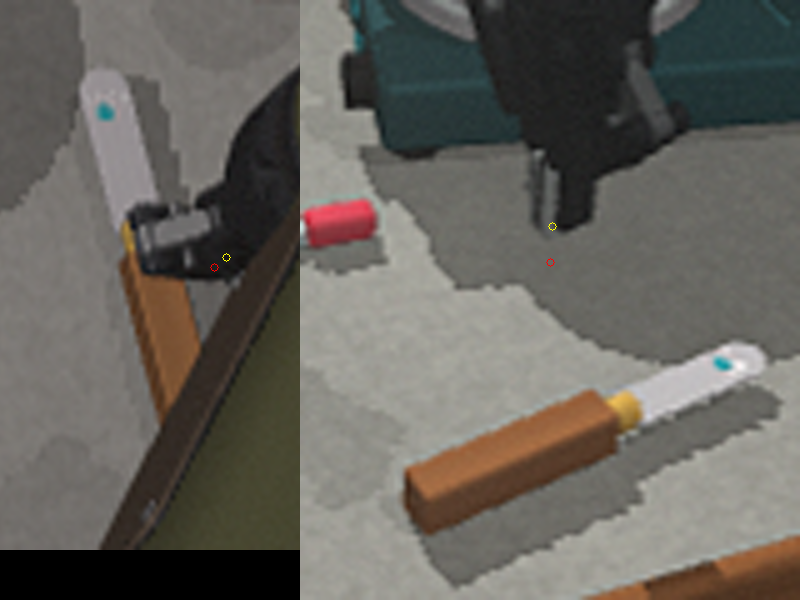

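The shut fingertips sit about 18 mm above the reported TCP, so they closed just above the handle. The knife hasn't moved. I'll open and go lower in small steps, watching the force.

Request:
{"api": "move_arm", "payload": {"plan": [[[0, 0.001, 0, 0, 0, 0, 1], [0, 0.001, 0, 0, 0, 0, 1], [0, 0.001, 0, 0, 0, 0, 1], [0, 0.001, 0.03, 0, 0, 0, 1], [0, 0.001, 0.06, 0, 0, 0, 1], [0, 0.001, 0.09, 0, 0, 0, 1], [0, 0.001, 0.11, 0, 0, 0, 1], [0, 0.001, 0.118, 0, 0, 0, 1], [0, 0.001, 0.123, 0, 0, 0, 1], [0, 0.001, 0.126, 0, 0, 0, 1], [0, 0.001, 0.126, 0, 0, 0, 1]]]}}

```text
clock: 5.6
ee_pos: [0.4648, -0.3095, -0.011]
orientation: [-179.9, 0.1, -170.6]
wrist_force: [-0.7, -0.2, 0.1]
finger_gap: 1.002
grasp_force: 0.0
```

Request:
{"api": "move_arm", "payload": {"plan": [[[0, 0, 0, 0, 0, 0, 0.5], [0, 0, 0, 0, 0, 0, 0.4], [0, 0, 0, 0, 0, 0, 0.3], [0, 0, 0, 0, 0, 0, 0.2], [0, 0, 0, 0, 0, 0, 0], [0, 0, 0, 0, 0, 0, 0], [0, 0, 0, 0, 0, 0, 0], [0, 0, 0, 0, 0, 0, 0]]]}}

```text
clock: 6.4
ee_pos: [0.4646, -0.3094, -0.011]
orientation: [-180.0, 0.0, -170.6]
wrist_force: [-0.4, 0.6, 5.8]
finger_gap: 0.235
grasp_force: 70.9
```

```bash
python3 -c "
from h import *
x,y=m2w(-.273);print(x,y);to(x,y,.16,166.3)"
```

```text
0.32876709024064255 0.04395681387591391
at [ 0.4646 -0.3094 -0.011 ] [-180.     0.  -170.6] F [-0.4  0.6  5.8] q6 -43.0 gap 0.235 t 6.4 -> [ 0.0764  0.3706 -0.1713] [-0.001  0.001  0.402]
```

Request:
{"api": "move_arm", "payload": {"plan": [[[0, 0, -0.02, 0, 0, 0, 0], [0, 0, -0.06, 0, 0, 0, 0], [0, 0, -0.1, 0, 0, 0, 0], [0.01, 0.04, -0.13, 0, 0, 0.05, 0], [0.02, 0.08, -0.16, 0, 0, 0.1, 0], [0.03, 0.13, -0.171, 0, 0, 0.15, 0], [0.04, 0.18, -0.171, 0, 0, 0.2, 0], [0.05, 0.23, -0.171, 0, 0, 0.25, 0], [0.06, 0.28, -0.171, 0, 0, 0.3, 0], [0.07, 0.32, -0.171, 0, 0, 0.35, 0], [0.076, 0.36, -0.171, 0, 0, 0.4, 0], [0.076, 0.371, -0.171, 0, 0, 0.402, 0]]]}}

```text
clock: 7.6
ee_pos: [0.3261, 0.0472, 0.1589]
orientation: [180.0, -0.1, 166.5]
wrist_force: [-0.3, -0.1, -1.0]
finger_gap: 0.235
grasp_force: 70.1
```

```bash
python3 -c "
from h import *
x,y=m2w(-.273);to(x,y,.104,166.3)
s=cams.snapshot('top');q=cams.snapshot('side');p=arm.read_state()['ee_pos']
t=m2w(-.158);print('exp tip',proj(s,[*t,p[2]+.023]),proj(q,[*t,p[2]+.023]))
I=np.zeros((500,800,3),np.uint8)
I[:480,:400]=cv2.resize(s['frame'][190:310,270:370,::-1],None,fx=4,fy=4,interpolation=2)
I[:480,400:]=cv2.resize(q['frame'][180:300,240:340,::-1],None,fx=4,fy=4,interpolation=2)
cv2.imwrite('pics/f.png',I)"
```

```text
at [0.3261 0.0472 0.1589] [ 1.800e+02 -1.000e-01  1.665e+02] F [-0.3 -0.1 -1. ] q6 22.0 gap 0.235 t 7.6 -> [-0.0035 -0.0026  0.0549] [ 0.001 -0.002  0.004]
exp tip [[315.64672292 244.14129556]] [[296.03180311 211.4334    ]]
```

View pics/f.png

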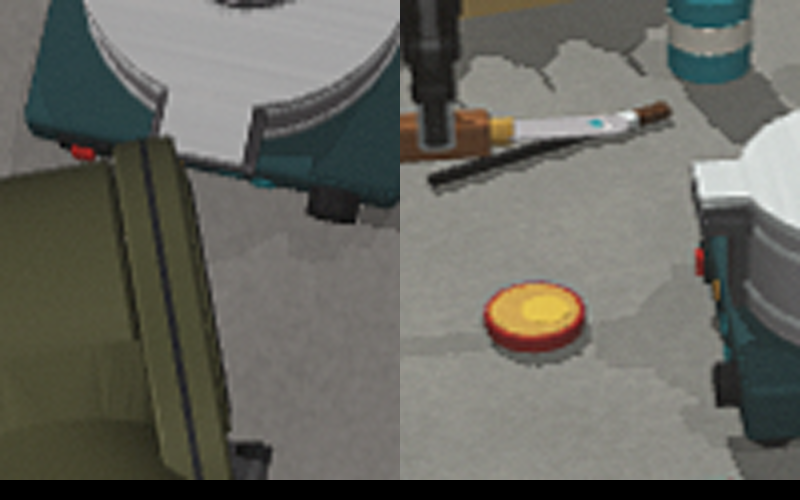

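The side view shows the knife tip at about (299,211) and the nose front edge at about (313–314, 221–230). The knife is level. I'll lower to slot height and advance.

Request:
{"api": "move_arm", "payload": {"plan": [[[0, 0.003, 0.02, 0, 0, 0, 0], [0, 0.003, 0.045, 0, 0, 0, 0], [0, 0.003, 0.056, 0, 0, 0, 0], [0, 0.003, 0.056, 0, 0, 0, 0], [0, 0.003, 0.056, 0, 0, 0, 0], [-0.01, 0.003, 0.056, 0, 0, 0, 0], [-0.02, 0.003, 0.056, 0, 0, 0, 0], [-0.03, 0.003, 0.056, 0, 0, 0, 0], [-0.036, 0.003, 0.056, 0, 0, 0, 0], [-0.041, 0.003, 0.056, 0, 0, 0, 0], [-0.041, 0.003, 0.056, 0, 0, 0, 0]]]}}

```text
clock: 8.8
ee_pos: [0.3703, 0.0378, 0.1034]
orientation: [180.0, 0.0, 166.3]
wrist_force: [-0.5, 0.6, -1.2]
finger_gap: 0.237
grasp_force: 70.1
```

```bash
python3 -c "
from h import *
x,y=m2w(-.216,.003);to(x,y,.104,166.3)
s=cams.snapshot('top');q=cams.snapshot('side');p=arm.read_state()['ee_pos']
I=np.zeros((600,800,3),np.uint8)
I[:600,:300]=cv2.resize(s['frame'][180:280,300:350,::-1],None,fx=6,fy=6,interpolation=2)
I[:480,300:]=cv2.resize(q['frame'][190:270,260:343,::-1],None,fx=6,fy=6,interpolation=2)[:,:500-2]if 0 else cv2.resize(q['frame'][190:270,260:343,::-1],(500,480),interpolation=2)
cv2.imwrite('pics/k.png',I)"
```

```text
at [0.3703 0.0378 0.1034] [180.    0.  166.3] F [-0.5  0.6 -1.2] q6 20.0 gap 0.237 t 8.8 -> [-0.0151 -0.0008 -0.0006] [ 0.  0. -0.]
```

View pics/k.png

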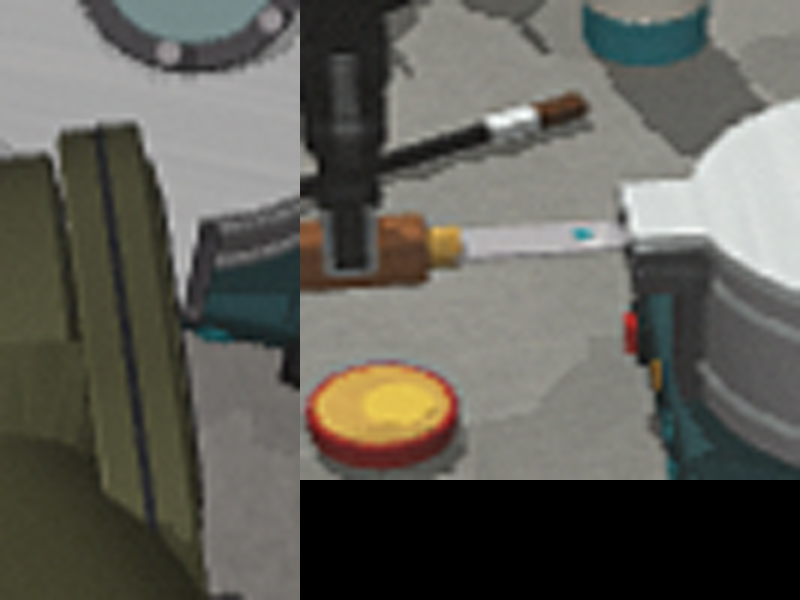

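The tip is hidden under the nose with no contact force, so it's inside the slot. I'll go deeper.

Request:
{"api": "move_arm", "payload": {"plan": [[[-0.005, 0, 0, 0, 0, 0, 0], [-0.01, 0, 0, 0, 0, 0, 0], [-0.014, 0, 0, 0, 0, 0, 0], [-0.014, 0, 0, 0, 0, 0, 0]]]}}

```text
clock: 9.3
ee_pos: [0.384, 0.0345, 0.1035]
orientation: [180.0, 0.1, 166.3]
wrist_force: [-0.2, -1.0, -1.3]
finger_gap: 0.229
grasp_force: 70.1
```

Request:
{"api": "move_arm", "payload": {"plan": [[[0, 0, -0.002, 0, 0, 0, 0], [0, 0, -0.004, 0, 0, 0, 0], [0, 0, -0.006, 0, 0, 0, 0], [0, 0, -0.008, 0, 0, 0, 0], [0, 0, -0.01, 0, 0, 0, 0], [0, 0, -0.01, 0, 0, 0, 0]]]}}

```text
clock: 9.9
ee_pos: [0.3828, 0.0345, 0.1135]
orientation: [-180.0, -0.0, 166.3]
wrist_force: [1.1, -1.5, -2.9]
finger_gap: 0.231
grasp_force: 69.8
```

Request:
{"api": "move_arm", "payload": {"plan": [[[-0.001, 0, -0.01, 0, 0, 0, 0], [-0.002, 0, -0.021, 0, 0, 0, 0], [-0.002, 0, -0.021, 0, 0, 0, 0], [-0.005, 0, -0.035, 0, 0, 0, 0], [-0.008, 0, -0.049, 0, 0, 0, 0], [-0.013, 0, -0.062, 0, 0, 0, 0], [-0.019, 0, -0.075, 0, 0, 0, 0], [-0.026, 0, -0.088, 0, 0, 0, 0], [-0.033, 0, -0.1, 0, 0, 0, 0], [-0.042, 0, -0.112, 0, 0, 0, 0], [-0.051, 0, -0.122, 0, 0, 0, 0], [-0.051, 0, -0.122, 0, 0, 0, 0]]]}}

```text
clock: 11.1
ee_pos: [0.434, 0.0224, 0.2364]
orientation: [180.0, 0.1, 166.3]
wrist_force: [0.9, -0.3, -0.9]
finger_gap: 0.237
grasp_force: 70.1
```

```bash
python3 -c "
from h import *
to(.4,0,.2,166.3)
q=cams.snapshot('side')
cv2.imwrite('pics/l.png',cv2.resize(q['frame'][120:300,260:480,::-1],(660,540)))"
```

```text
at [0.434  0.0224 0.2364] [1.800e+02 1.000e-01 1.663e+02] F [ 0.9 -0.3 -0.9] q6 17.0 gap 0.237 t 11.1 -> [ 0.0278 -0.0298  0.0363] [ 0.001  0.002 -0.   ]
```

View pics/l.png

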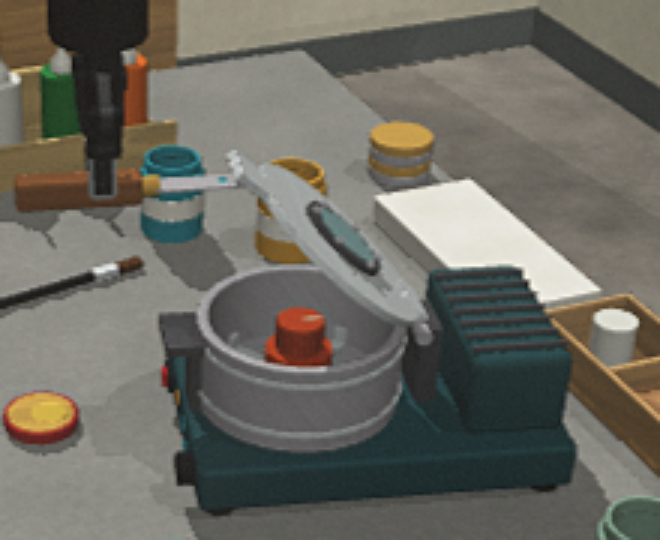

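The lid is open at about 0.75 rad, resting on the blade. The blue jar and the others look untouched. I'm continuing the arc.

Request:
{"api": "move_arm", "payload": {"plan": [[[-0.01, 0, -0.01, 0, 0, 0, 0], [-0.021, 0, -0.019, 0, 0, 0, 0], [-0.033, 0, -0.027, 0, 0, 0, 0], [-0.045, 0, -0.035, 0, 0, 0, 0], [-0.057, 0, -0.042, 0, 0, 0, 0], [-0.07, 0, -0.047, 0, 0, 0, 0], [-0.083, 0, -0.052, 0, 0, 0, 0], [-0.097, 0, -0.056, 0, 0, 0, 0], [-0.111, 0, -0.058, 0, 0, 0, 0], [-0.126, 0, -0.06, 0, 0, 0, 0], [-0.14, 0, -0.06, 0, 0, 0, 0], [-0.14, 0, -0.06, 0, 0, 0, 0]]]}}

```text
clock: 12.35
ee_pos: [0.5697, -0.0108, 0.2945]
orientation: [-180.0, 0.0, 166.3]
wrist_force: [-0.4, 0.2, -1.7]
finger_gap: 0.24
grasp_force: 70.1
```

Request:
{"api": "move_arm", "payload": {"plan": [[[-0.014, 0, 0, 0, 0, 0, 0], [-0.028, 0, 0.002, 0, 0, 0, 0], [-0.042, 0, 0.005, 0, 0, 0, 0], [-0.056, 0, 0.009, 0, 0, 0, 0], [-0.07, 0, 0.013, 0, 0, 0, 0], [-0.082, 0, 0.018, 0, 0, 0, 0], [-0.088, 0, 0.022, 0, 0, 0, 0], [-0.088, 0, 0.022, 0, 0, 0, 0]]]}}

```text
clock: 13.15
ee_pos: [0.6547, -0.0315, 0.2727]
orientation: [-180.0, 0.0, 166.3]
wrist_force: [-1.1, -0.5, -0.0]
finger_gap: 0.236
grasp_force: 70.2
```

```bash
python3 -c "
from h import *
to(.4,0,.2,166.3)
q=cams.snapshot('side');s=cams.snapshot('top')
# lid: predict pixel positions of nose end / disc centre for several angles, compare with mask of light-grey pixels
for th in(1.5,1.7,1.9,2.0,2.1,2.2):
    P=[[*m2w(.0955-r*np.cos(th)+.004*np.sin(th),y),.130+r*np.sin(th)] for r,y in((.213,0),(.0955,0),(.0955,-.09))]
    print(th,proj(q,P).round(0).tolist(),proj(s,P).round(0).tolist())
h=cv2.cvtColor(q['frame'],cv2.COLOR_RGB2HSV)
m=(h[...,1]<40)&(h[...,2]>120);k=np.zeros(m.shape,bool);k[60:240,370:480]=1
n,l,st,c=cv2.connectedComponentsWithStats((m&k).astype(np.uint8))
for i in range(1,n):
    if st[i,4]>60:print(st[i],c[i].round(0))
"
```

```text
at [ 0.6547 -0.0315  0.2727] [-180.     0.   166.3] F [-1.1 -0.5 -0. ] q6 11.0 gap 0.236 t 13.15 -> [ 0.2549 -0.0296  0.0726] [-0.  0.  0.]
1.5 [[399.0, 146.0], [398.0, 190.0], [408.0, 208.0]] [[342.0, 90.0], [342.0, 114.0], [389.0, 123.0]]
1.7 [[416.0, 145.0], [405.0, 190.0], [416.0, 208.0]] [[347.0, 68.0], [344.0, 105.0], [391.0, 114.0]]
1.9 [[433.0, 148.0], [412.0, 191.0], [423.0, 209.0]] [[352.0, 49.0], [346.0, 97.0], [392.0, 106.0]]
2.0 [[441.0, 151.0], [416.0, 192.0], [426.0, 210.0]] [[354.0, 42.0], [347.0, 94.0], [393.0, 102.0]]
2.1 [[448.0, 154.0], [419.0, 193.0], [430.0, 212.0]] [[356.0, 35.0], [348.0, 91.0], [393.0, 100.0]]
2.2 [[454.0, 159.0], [422.0, 195.0], [433.0, 213.0]] [[357.0, 30.0], [349.0, 89.0], [394.0, 97.0]]
[ 401   60   79   88 1950] [441.  99.]
[370  62  11  45 188] [374.  84.]
[370 108  11  24 115] [374. 121.]
[ 370  135  110  105 4709] [429. 183.]
[370 144  13  15 168] [376. 151.]
[458 223  15  17 187] [465. 230.]
```

Request:
{"api": "move_arm", "payload": {"plan": [[[0.04, 0, 0, 0, 0, 0, 0], [0.09, 0, 0, 0, 0, 0, 0], [0.14, 0, 0, 0, 0, 0, 0], [0.19, 0, 0, 0, 0, 0, 0], [0.235, 0, 0, 0, 0, 0, 0], [0.25, 0, 0, 0, 0, 0, 0], [0.25, 0, 0, 0, 0, 0, 0]]]}}

```text
clock: 13.95
ee_pos: [0.4086, 0.0281, 0.2742]
orientation: [180.0, 0.0, 166.4]
wrist_force: [0.6, 0.4, -1.2]
finger_gap: 0.235
grasp_force: 70.2
```

```bash
python3 -c "
from h import *
to(.4646,-.3094,.1,189.4)
q=cams.snapshot('side');a=cv2.imread('pics/side0.png')[:,:,::-1].astype(int)
d=np.abs(q['frame'].astype(int)-a).max(2)>35;d[:,:330]=0
d=cv2.morphologyEx(d.astype(np.uint8),2,np.ones((3,3)))
n,l,st,c=cv2.connectedComponentsWithStats(d)
for i in range(1,n):
    if st[i,4]>40:
        print(st[i],c[i].round(0)); ys,xs=np.nonzero(l==i); print('top row',ys.min(),xs[ys==ys.min()],'rightmost',xs.max(),ys[xs==xs.max()])
"
```

```text
at [0.4086 0.0281 0.2742] [180.    0.  166.4] F [ 0.6  0.4 -1.2] q6 18.0 gap 0.235 t 13.95 -> [-0.1337 -0.3149  0.1741] [ 0.     0.001 -0.402]
[ 397  149   49   78 1910] [421. 189.]
top row 149 [440 441 442] rightmost 445 [153 154 155 156]
[ 330  205   66   39 1784] [361. 224.]
top row 205 [347 348 349 350 351 352 353 354 355 356 357 358 359 360 361 362 363 364
 365 366 367 368] rightmost 395 [221 222 223 224 225]
[431 306  10  12  70] [435. 312.]
top row 306 [432 433 434] rightmost 440 [313 314 315 316]
[404 312  21  20 125] [415. 323.]
top row 312 [422 423 424] rightmost 424 [312 313 314 315]
[341 314  12   4  42] [346. 315.]
top row 314 [341 342 343 344 345 346 347 348 349 350 351 352] rightmost 352 [314 315 316]
[370 327  22  14 105] [382. 333.]
top row 327 [370 371 372 373] rightmost 391 [335 336 337]
[393 329   7   7  41] [396. 332.]
top row 329 [395 396 397 398 399] rightmost 399 [329 330 331 332 333 334]
[ 330  336   75   34 1334] [362. 353.]
top row 336 [379 380 381] rightmost 404 [339 340 341 342 343]
[330 369  64  20 668] [355. 378.]
top row 369 [382 383 384 385 386 387 388 389 390 391 392 393] rightmost 393 [369 370 371]
[ 355  424   67   56 2055] [386. 454.]
top row 424 [388 389 390 391] rightmost 421 [478 479]
```

The lid stays at about 2.0 rad. Now I'm taking the knife back to its free spot.

Request:
{"api": "move_arm", "payload": {"plan": [[[-0.015, -0.035, 0, 0, 0, -0.05, 0], [-0.03, -0.075, 0.01, 0, 0, -0.1, 0], [-0.05, -0.12, 0.03, 0, 0, -0.16, 0], [-0.07, -0.165, 0.06, 0, 0, -0.22, 0], [-0.09, -0.21, 0.09, 0, 0, -0.28, 0], [-0.11, -0.255, 0.12, 0, 0, -0.34, 0], [-0.125, -0.295, 0.15, 0, 0, -0.39, 0], [-0.134, -0.315, 0.18, 0, 0, -0.402, 0], [-0.134, -0.315, 0.21, 0, 0, -0.402, 0], [-0.134, -0.315, 0.235, 0, 0, -0.402, 0], [-0.134, -0.315, 0.24, 0, 0, -0.402, 0], [-0.134, -0.315, 0.24, 0, 0, -0.402, 0]]]}}

```text
clock: 15.2
ee_pos: [0.4669, -0.3104, 0.0321]
orientation: [179.9, -0.1, -170.7]
wrist_force: [-0.1, -0.2, 0.4]
finger_gap: 0.231
grasp_force: 70.1
```

```bash
python3 -c "
from h import *
to(.4646,-.3094,-.0105,189.4)
q=cams.snapshot('side');s=cams.snapshot('top')
for n,c in(('side',q),('top',s)):
    h=cv2.cvtColor(c['frame'],cv2.COLOR_RGB2HSV).astype(int)
    m=((h[...,0]<9)|(h[...,0]>176))&(h[...,1]>170)&(h[...,2]>90)
    L=cv2.connectedComponentsWithStats(m.astype(np.uint8))
    for i in range(1,L[0]):
        if L[2][i,4]>60:print(n,L[2][i],L[3][i].round(1))
    print('pred cap top',proj(c,[[*MC,.126],[*MC,.099]]).round(1).tolist())
"
```

```text
at [ 0.4669 -0.3104  0.0321] [ 1.799e+02 -1.000e-01 -1.707e+02] F [-0.1 -0.2  0.4] q6 -43.0 gap 0.231 t 15.2 -> [0.002  0.0013 0.0426] [ 0.001 -0.002 -0.001]
side [184 153  18  27 343] [192.6 166.9]
side [435 314  33  32 837] [451.1 329.9]
side [432 347  16  12  82] [437.5 353.4]
pred cap top [[358.5, 227.0], [357.9, 235.9]]
top [480 140  34  32 555] [495.3 157.5]
top [319 167  26  27 322] [331.  181.7]
top [274 268  30  29  96] [288.6 284.1]
top [ 18 328  25  26 303] [ 31.4 340.3]
pred cap top [[332.5, 175.5], [332.6, 179.5]]
```

Request:
{"api": "move_arm", "payload": {"plan": [[[0, 0, 0.02, 0, 0, 0, 0], [0, 0, 0.035, 0, 0, 0, 0], [0, 0, 0.042, 0, 0, 0, 0], [0, 0, 0.042, 0, 0, 0, 0], [0, 0, 0.042, 0, 0, 0, 0]]]}}

```text
clock: 15.8
ee_pos: [0.4679, -0.3105, -0.0074]
orientation: [-179.9, 0.1, -170.6]
wrist_force: [-0.8, -0.9, -0.9]
finger_gap: 0.236
grasp_force: 70.1
```

Request:
{"api": "move_arm", "payload": {"plan": [[[0, 0, 0, 0, 0, 0, 0.4], [0, 0, 0, 0, 0, 0, 0.6], [0, 0, 0, 0, 0, 0, 0.8], [0, 0, 0, 0, 0, 0, 1], [0, 0, 0, 0, 0, 0, 1], [0, 0, 0, 0, 0, 0, 1], [0, 0, -0.03, 0, 0, 0, 1], [0, 0, -0.07, 0, 0, 0, 1], [0, 0, -0.12, 0, 0, 0, 1], [0, 0, -0.17, 0, 0, 0, 1], [0, 0, -0.22, 0, 0, 0, 1], [0, 0, -0.24, 0, 0, 0, 1]]]}}

```text
clock: 17.0
ee_pos: [0.4688, -0.3114, 0.237]
orientation: [-179.7, 0.3, -170.6]
wrist_force: [0.3, -0.3, 0.9]
finger_gap: 1.003
grasp_force: 0.0
```

```bash
python3 -c "
from h import *
q=cams.snapshot('side');s=cams.snapshot('top')
for n,c,b in(('side',q,(320,300,410,375)),('top',s,(430,180,500,290))):
    h=cv2.cvtColor(c['frame'],cv2.COLOR_RGB2HSV).astype(int)
    m=big((h[...,1]>110)&(h[...,0]<20)&(h[...,2]>50),b);r=cv2.minAreaRect(np.argwhere(m)[:,::-1].astype(np.float32));print(n,r,m.sum())
I=s['frame'];h=cv2.cvtColor(I,cv2.COLOR_RGB2HSV)
m=((h[...,0]<14)|(h[...,0]>172))&(h[...,1]>120)&(h[...,2]>40)
for y in range(160,198,2):
    x=np.nonzero(m[y,305:360])[0]+305; print(y,(x.min(),x.max()) if len(x) else None, h[y,332])
x,y=m2w(0);to(x,y,.2,166.3)
"
```

```text
side ((355.2773742675781, 350.51025390625), (13.572736740112305, 50.07015609741211), 65.55604553222656) 604
top ((468.8461608886719, 248.26922607421875), (48.32589340209961, 11.664870262145996), 74.74488067626953) 473
160 None [  0  10 102]
162 None [165  15 102]
164 None [150   5 111]
166 (np.int64(330), np.int64(334)) [  6 127 145]
168 (np.int64(325), np.int64(338)) [  9 147 166]
170 (np.int64(323), np.int64(340)) [ 10  34 175]
172 (np.int64(321), np.int64(342)) [ 90   9 188]
174 (np.int64(319), np.int64(343)) [  7  68 170]
176 (np.int64(319), np.int64(344)) [  8 201 162]
178 (np.int64(319), np.int64(344)) [  9 201 161]
180 (np.int64(318), np.int64(345)) [  8 200 161]
182 (np.int64(318), np.int64(344)) [  9 201 162]
184 (np.int64(319), np.int64(344)) [  7 188 125]
186 (np.int64(319), np.int64(344)) [  5 167  67]
188 (np.int64(320), np.int64(343)) [  7 193  74]
190 (np.int64(321), np.int64(342)) [  8 200 152]
192 (np.int64(323), np.int64(340)) [  8 199 119]
194 (np.int64(327), np.int64(336)) [  7 172  74]
196 None [ 8 60 47]
at [ 0.469  -0.3115  0.2357] [-179.7    0.3 -170.6] F [ 0.5  0.1 -0.1] q6 -43.0 gap 0.997 t 17.1 -> [-0.1703  0.2668  0.0352] [-0.004  0.007  0.402]
```

The knife lies where it was. Cap centre comes out at about (0.5945, −0.0195). I'm moving above it.

Request:
{"api": "move_arm", "payload": {"plan": [[[-0.02, 0.03, 0, 0, 0, 0.05, 1], [-0.045, 0.07, 0, 0, 0, 0.1, 1], [-0.07, 0.11, 0, 0, 0, 0.16, 1], [-0.095, 0.15, 0, 0, 0, 0.22, 1], [-0.12, 0.19, 0, 0, 0, 0.28, 1], [-0.145, 0.23, 0.01, 0, 0, 0.34, 1], [-0.165, 0.26, 0.03, 0, 0, 0.4, 1], [-0.17, 0.267, 0.045, 0, 0, 0.402, 1], [-0.17, 0.267, 0.045, 0, 0, 0.402, 1], [-0.17, 0.267, 0.045, 0, 0, 0.402, 1]]]}}

```text
clock: 18.1
ee_pos: [0.59, -0.0191, 0.1851]
orientation: [-179.9, -0.2, 166.3]
wrist_force: [-0.5, -0.7, 0.6]
finger_gap: 0.995
grasp_force: 0.0
```

```bash
python3 -c "
from h import *
to(.5945,-.0195,.1,166.3)
q=cams.snapshot('side');p=arm.read_state()['ee_pos']
I=q['frame'];g=cv2.cvtColor(I,cv2.COLOR_RGB2HSV)[...,2]
R=Ro.from_euler('xyz',[180,0,166.3],degrees=True)
print('TCP',proj(q,[p,p+[0,0,.018],p+[0,0,.031]]).round(1).tolist())
for sgn in(1,-1):print('finger',sgn,proj(q,p+[0,0,.031]+R.apply([0,sgn*.0425,0])).round(1),proj(q,p+[0,0,.031]+R.apply([0,sgn*.057,0])).round(1))
for y in range(150,240,4):print(y,''.join('#' if v<55 else '+' if v<90 else '.' for v in g[y,320:400]))
"
```

```text
at [ 0.59   -0.0191  0.1851] [-179.9   -0.2  166.3] F [-0.5 -0.7  0.6] q6 12.0 gap 0.995 t 18.1 -> [-0.0047  0.0008  0.0851] [-0.001 -0.003  0.001]
TCP [[358.2, 206.3], [358.6, 199.9], [358.9, 195.2]]
finger 1 [[355.6 187.2]] [[354.5 184.5]]
finger -1 [[362.3 203.7]] [[363.6 206.7]]
150 ...........................###############################+.....................
154 ................................#######################.........................
158 ...............................+##################..............................
162 ...............................####################+............................
166 ................................+#############++++###...........................
170 ................................+##############++####+..........................
174 .++..............................####################...........................
178 .+++............................+####################...........+...............
182 .....++.........................+###########+...#####..................+++++++..
186 ........................................#######
[... 438 characters left out ...]
...................+
210 ...............................................................................+
214 ..................++............................................................
218 .............++..+.............................................++...............
222 ..........++++++..............................................+.+++++...........
226 +++++.....++++.................................................+.++++++....+....
230 +++++++.....++++................++.............+.............+++++++++.....+#+..
234 ++++++++++......................+++..........++.............+.++++++.....+.+###+
238 +++#+###+...+++......................................................++...######
```

Request:
{"api": "move_arm", "payload": {"plan": [[[-0.003, 0, 0.02, 0, 0, 0, 1], [-0.003, 0, 0.045, 0, 0, 0, 1], [-0.003, 0, 0.07, 0, 0, 0, 1], [-0.003, 0, 0.085, 0, 0, 0, 1], [-0.003, 0, 0.095, 0, 0, 0, 1], [-0.003, 0, 0.1, 0, 0, 0, 1], [-0.003, 0, 0.1, 0, 0, 0, 1], [-0.003, 0, 0.1, 0, 0, 0, 1]]]}}

```text
clock: 18.95
ee_pos: [0.5949, -0.02, 0.0874]
orientation: [180.0, 0.1, 166.3]
wrist_force: [0.3, -0.2, 0.1]
finger_gap: 1.003
grasp_force: 0.0
```

```bash
python3 -c "
from h import *
to(.5925,-.0195,.084,166.3)"
```

```text
at [ 0.5949 -0.02    0.0874] [1.800e+02 1.000e-01 1.663e+02] F [ 0.3 -0.2  0.1] q6 12.0 gap 1.003 t 18.95 -> [ 0.0025 -0.0001  0.0034] [ 0.     0.002 -0.   ]
```

Request:
{"api": "move_arm", "payload": {"plan": [[[0.002, 0, 0.003, 0, 0, 0, 1], [0.002, 0, 0.003, 0, 0, 0, 0.7], [0.002, 0, 0.003, 0, 0, 0, 0.5], [0.002, 0, 0.003, 0, 0, 0, 0.4], [0.002, 0, 0.003, 0, 0, 0, 0.2], [0.002, 0, 0.003, 0, 0, 0, 0], [0.002, 0, 0.003, 0, 0, 0, 0], [0.002, 0, 0.003, 0, 0, 0, 0], [0.002, 0, 0.003, 0, 0, 0, 0]]], "grip_force": 60}}

```text
clock: 19.85
ee_pos: [0.5932, -0.0176, 0.0843]
orientation: [179.8, 0.1, 166.4]
wrist_force: [0.3, 6.1, 4.7]
finger_gap: 0.443
grasp_force: 60.2
```

Request:
{"api": "move_arm", "payload": {"plan": [[[0, 0, 0, 0, 0, 0.08, 0], [0, 0, 0, 0, 0, 0.16, 0], [0, 0, 0, 0, 0, 0.25, 0], [0, 0, 0, 0, 0, 0.25, 0]]]}}

```text
clock: 20.25
ee_pos: [0.5938, -0.0172, 0.0843]
orientation: [179.7, 0.1, 152.0]
wrist_force: [1.4, 6.2, 3.9]
finger_gap: 0.444
grasp_force: 60.3
```

```bash
python3 -c "
from h import *
to(.5925,-.0195,.084,166.3);print(arm.read_state()['ft_torque'],arm.read_state()['tau'])"
```

```text
at [ 0.5938 -0.0172  0.0843] [1.797e+02 1.000e-01 1.520e+02] F [1.4 6.2 3.9] q6 26.0 gap 0.444 t 20.25 -> [ 0.     -0.0026  0.0003] [ 0.005  0.002 -0.25 ]
[ 1.37397686 -0.2710583  -0.07104359] [ -3.64503309 -46.57923818  21.21748924   0.51696751  -2.01764278
   0.18840889]
```

It turned 14° with almost no torque, so clockwise from above is the freeing direction. Continuing to 66°.

Request:
{"api": "move_arm", "payload": {"plan": [[[0, 0, 0, 0, 0, 0.11, 0], [0, 0, 0, 0, 0, 0.22, 0], [0, 0, 0, 0, 0, 0.33, 0], [0, 0, 0, 0, 0, 0.45, 0], [0, 0, 0, 0, 0, 0.57, 0], [0, 0, 0, 0, 0, 0.69, 0], [0, 0, 0, 0, 0, 0.81, 0], [0, 0, 0, 0, 0, 0.91, 0], [0, 0, 0, 0, 0, 0.91, 0]]]}}

```text
clock: 21.15
ee_pos: [0.595, -0.0151, 0.0848]
orientation: [179.6, -0.4, 99.9]
wrist_force: [3.3, 11.3, 5.0]
finger_gap: 0.445
grasp_force: 60.3
```

```bash
python3 -c "
from h import *
to(.5925,-.0195,.084,100);print(arm.read_state()['ft_torque'],arm.read_state()['tau'])"
```

```text
at [ 0.595  -0.0151  0.0848] [179.6  -0.4  99.9] F [ 3.3 11.3  5. ] q6 78.0 gap 0.445 t 21.15 -> [-0.0039 -0.0033  0.0008] [ 0.007 -0.007 -0.002]
[ 2.32335444 -0.61276147 -0.081179  ] [ -6.40862256 -46.19339705  20.19704282   1.13443907  -3.53737235
   0.21270735]
```

Request:
{"api": "move_arm", "payload": {"plan": [[[0.003, 0.002, 0, 0, 0, 0, 0], [0.005, 0.003, 0, 0, 0, 0, 0], [0.005, 0.003, -0.003, 0, 0, 0, 0], [0.005, 0.003, -0.008, 0, 0, 0, 0], [0.005, 0.003, -0.015, 0, 0, 0, 0], [0.005, 0.003, -0.015, 0, 0, 0, 0]]]}}

```text
clock: 21.75
ee_pos: [0.5946, -0.0142, 0.0994]
orientation: [180.0, 0.0, 99.8]
wrist_force: [2.0, 0.4, -0.0]
finger_gap: 0.445
grasp_force: 60.9
```

```bash
python3 -c "
from h import *
to(.5925,-.0195,.084,100);print(arm.read_state()['ft_torque'])"
```

```text
at [ 0.5946 -0.0142  0.0994] [180.    0.   99.8] F [ 2.   0.4 -0. ] q6 79.0 gap 0.445 t 21.75 -> [-0.0048 -0.003   0.0154] [ 0.001  0.001 -0.003]
[ 0.13002797 -0.38337932  0.03733205]
```

Request:
{"api": "move_arm", "payload": {"plan": [[[0, 0, -0.015, 0, 0, 0, 0], [0, 0, -0.03, 0, 0, 0, 0], [0, 0, -0.045, 0, 0, 0, 0], [0, 0, -0.06, 0, 0, 0, 0], [0, 0, -0.075, 0, 0, 0, 0], [0, 0, -0.09, 0, 0, 0, 0], [0, 0, -0.105, 0, 0, 0, 0], [0, 0, -0.112, 0, 0, 0, 0], [0, 0, -0.112, 0, 0, 0, 0], [0, 0, -0.112, 0, 0, 0, 0], [0, 0, -0.112, 0, 0, 0, 0], [0, 0, -0.112, 0, 0, 0, 0]]]}}

```text
clock: 22.95
ee_pos: [0.5937, -0.0138, 0.2095]
orientation: [-179.9, -0.0, 99.9]
wrist_force: [0.1, 0.9, -1.1]
finger_gap: 0.442
grasp_force: 62.0
```

```bash
python3 -c "
from h import *
to(.5925,-.0195,.084,100);print(arm.read_state()['joint_velocities'].round(1))
q=cams.snapshot('side');s=cams.snapshot('top');p=arm.read_state()['ee_pos']
def m_(c):
    h=cv2.cvtColor(c['frame'],cv2.COLOR_RGB2HSV).astype(int);return ((h[...,0]<12)|(h[...,0]>174))&(h[...,1]>150)&(h[...,2]>50)
m=big(m_(q),(330,130,410,260));ys,xs=np.nonzero(m);print('cap bbox',xs.min(),xs.max(),ys.min(),ys.max(),'row widths',[(y,xs[ys==y].min(),xs[ys==y].max()) for y in range(ys.min(),ys.max()+1,3)])
for z in(.17,.19,.205):print(z,'centre underside',proj(q,[p[0],p[1],z]).round(1),'front-low',proj(q,[p[0],p[1]-.029,z]).round(1))
d=np.abs(q['frame'].astype(int)-cv2.imread('pics/side0.png')[:,:,::-1]).max(2)>35;d[:,:395]=0;d[230:]=0;d[:140]=0
n,l,st,c=cv2.connectedComponentsWithStats(cv2.morphologyEx(d.astype(np.uint8),2,np.ones((3,3))));print(st[1:])
for n,c,b in(('side',q,(320,300,410,375)),('top',s,(430,180,500,290))):
    h=cv2.cvtColor(c['frame'],cv2.COLOR_RGB2HSV).astype(int)
    m=big((h[...,1]>110)&(h[...,0]<20)&(h[...,2]>50),b);print(n,cv2.minAreaRect(np.argwhere(m)[:,::-1].astype(np.float32)))
"
```

```text
at [ 0.5937 -0.0138  0.2095] [-179.9   -0.    99.9] F [ 0.1  0.9 -1.1] q6 79.0 gap 0.442 t 22.95 -> [-0.0055 -0.0019  0.1255] [-0.002 -0.    -0.003]
[ 0.1 -0.   0.2  0.1 -0.   0.2]
cap bbox 350 372 179 206 row widths [(179, np.int64(358), np.int64(366)), (182, np.int64(357), np.int64(369)), (185, np.int64(357), np.int64(369)), (188, np.int64(357), np.int64(369)), (191, np.int64(350), np.int64(371)), (194, np.int64(350), np.int64(372)), (197, np.int64(350), np.int64(371)), (200, np.int64(350), np.int64(371)), (203, np.int64(351), np.int64(370)), (206, np.int64(360), np.int64(363))]
0.17 centre underside [[358.1 210.6]] front-low [[363.1 216.1]]
0.19 centre underside [[358.5 203.6]] front-low [[363.6 209.1]]
0.205 centre underside [[358.8 198.3]] front-low [[363.9 203.7]]
[[ 398  149   48   78 1944]]
side ((355.0890197753906, 350.5958557128906), (13.572736740112305, 49.65635299682617), 65.55604553222656)
top ((469.2269287109375, 249.6653594970703), (46.13324737548828, 11.664870262145996), 74.74488067626953)
```

The cap is held level with its underside at about z 0.20, the lid is still at 2.0 rad, and the knife is flat on the table. Handing in.

```bash
python3 -c "
from station import ticket
print(ticket.finish_job())"
```

```text
the job is handed in; nothing more can be done
None
```

I handed the job in after about 23 s of arm time. The knife blade levered the lid open and it stands at about 2.0 rad. The knife is lying flat on the table, and the left-handed cap is unscrewed and held level about 7 cm above the rim. The hand-in returned no verdict, and I did not measure the bystanders' positions at the end.

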